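# Close the engraving jig on the jar

## Task

Get the square jar ready for engraving: hold up the release bar of the jig's sliding stop and slide the stop so that it gently pushes the jar fully home against the jig's fixed fence. Then let the bar go and make sure it has dropped fully into a notch, with the stop caught at the first notch it can catch behind the jar, close to it; if the bar only rests between notches, ease the stop back until it drops. Leave the jar home and upright and the things round the jig undisturbed.

Things in the scene. Friction and masses are not known exactly. Their poses are not given: they have to be found in the camera images.
- jig: Low jig fixed to the desk, lying more or less across in front of the robot: aluminium base plate 110 x 360 x 10 mm. Origin: centre of its underside; +y runs along the rail from sliding stop to fixed fence. Steel rail 44 mm wide, top at 28 mm, from y -173 to +57 mm; beyond it the jar stands on the plate between side guides 84 mm apart, 20 mm high.
- fence_face (a point): Middle of the inner face of the fixed fence (dark upright plate 90 mm wide, top 60 mm above the desk) at the jig's +y end; 165 mm from the jig's origin along its +y axis. Axes as the jig's; the fence face looks to -y.
- stop_face (a point): Middle of the sliding stop's front face, 35 mm above the desk: an upright dark plate 74 mm wide, 10 mm thick, 29 to 62 mm above the desk, looking to +y at the jar. Axes as the jig's. Behind it the stop is a flat slab 84 mm wide reaching 120 mm back from the face, its top 41 mm above the desk.
- stop (a joint): Slide of the stop along the jig's +y, in m, 0 (fully back) to 0.125; its face is at jig y = -0.020 + value. Sliding it takes 2 to 3 N with the bar up, about 4 N with the bar resting on the rack. It is caught in notches of a rack strip between the rail bars: pitch 10 mm, notches 6 mm wide, lands between them 4 mm. Where the row of notches begins differs from start to start and is not told.
- bar_grip (a point): Middle of the release bar: level round steel bar 12 mm thick, 92 mm long, across the rail (along jig x), 75 mm behind the stop's face, 85 mm above the desk when down. Two upright pins carry it, 35 mm either side of its middle; a yoke between them (top at 52 mm) rises with it. It rides on the stop: pushed along the rail, it slides the stop if not caught.
- bar (a joint): Height of the bar above its lowest position, 0 to 0.014 m; spring and weight press it down with 6 to 8 N. At 0 its tooth (4 mm long) is in a notch: stop caught, 1 mm play each way. At 0.006 the tooth rests on a land: not caught; when the stop is slid, the free bar drops as a notch comes under it. Above 0.006 the stop slides freely. May start at 0 or 0.006.
- jar: White square lidded jar with rounded corners, 78 x 78 x 75 mm (half width 39 mm at the lid), 0.17 to 0.35 kg, standing upright and loose on the jig's plate between the side guides, square to the jig within about 2 degrees, up to 25 mm away from the fixed fence. Origin: centre of its underside.
- round_box: Bystander: round cream tub, 71 mm across, 30 mm high, on the desk. Origin: centre of its underside.
- paste_tin: Bystander: flat round screw tin, 66 mm across, 22 mm high, on the desk. Origin: centre of its underside.
- bean_weight: Bystander: dark bean-shaped paper weight, 53 x 105 x 25 mm, on the desk. Origin: centre of its underside.
Things that resemble listed ones, but are neither listed nor needed, are in the scene too. What is shaped like the jar but brown or pink is not meant.

How it is judged:
On the way, in this order (a step that is already met when the one before it is completed fails the run):
1. the release bar is lifted clear of the rack by the robot (value of joint bar above 0.0075 m and contact force between the fingers and stop above 0.5 N), for 0.2 s.
2. with the bar held up, the stop has pushed the jar home: jar within 3.5 mm of the fixed fence, stop within 3 mm of the jar (value of joint bar above 0.0065 m and y of jar in the frame of fence_face above -0.0425 m and y of jar in the frame of stop_face below 0.042 m), for 0.1 s.
At the end, for the whole second after the job is handed in: The bar is fully down in a notch (within 2 mm of its lowest position), the jar stands upright within 3.5 mm of the fixed fence, the stop's face is no more than 13 mm (one notch pitch and a little) from the jar, and all is at rest (value of joint bar below 0.002 m and y of jar in the frame of fence_face above -0.0425 m and y of jar in the frame of stop_face below 0.052 m and angle between jar's own z axis and vertical below 0.05 rad and linear speed of jar below 0.01 m/s and velocity of joint stop between -0.005 and 0.005 m/s); the robot touches nothing.
It fails at once if the jar is squeezed with more than 40 N (contact force between jar and stop above 40 N or contact force between jar and jig above 60 N).
It fails at once if the jar is tipped or lifted (angle between jar's own z axis and vertical above 0.25 rad or height (world z) of jar above 0.03 m).
It fails at once if a bystander is pushed by more than 20 mm (distance of any of round_box, paste_tin, bean_weight from where it was at the start of the episode above 0.02 m).
It also fails if it takes over 38 s, if anything falls off the work surface, if the arm or the gripper's body presses on something with over 40 N, if the wrist force passes 120 N, or if a joint passes its speed limit or range.

## Robot

A 6-joint arm with a two-finger parallel gripper is mounted at the origin on a cart in front of the work surface, level with it; the furniture and walls round the work are solid. World frame = base frame: x ahead of the robot, y to its left, z up, the work surface at z = 0. Lengths are in m, angles in rad, forces in N, time in s.
With the tool pointing down it reaches from about 0.375 to 0.9 m from the base axis. Payload 3.1 kg.
Tool frame: the origin (TCP) lies on the centre line of the jaws, within the pads' length; the fingertips stand nose_length ahead of it and the grasp point (between the pads) lies 3 mm ahead of it (nose_length is the distance from the TCP to the fingertips, in m); z points along the fingers, y is the direction in which the jaws open and shut (so a half turn about z gives the same grasp; the last joint's range is limited). The gripper opens to 87 mm and grips with 3 to 60 N. Pads are 19 mm wide; open, the fingers measure 117 mm over their backs; the gripper's body (75 mm by 190 mm) begins 51 mm behind the grasp point.
Start: joints at [1.048, 0.527, 1.433, -0, 1.181, -0.178], TCP at [0.211, 0.588, 0.215] pointing down, gripper open.
Joint ranges: [-3.08, 3.08], [-0.75, 2.2], [0.22, 2.44], [-1.43, 4.57], [0, 2.65], [-2.85, 2.85]. Speed limits (rad/s): [2.79, 2.79, 3.14, 3.14, 3.14, 3.14].

## Interface

Orientations are given as a unit quaternion [x, y, z, w].
In Python, from cell import read_state, read_camera, camera_model, hand_in, nose_length gives the robot as it stands.
- The arm moves only by the tool arm_command, never from a script. Its argument "series" is a list that holds one entry, the list of rows, each a list of 5 numbers: the shift along the tool's x, y, z in m, then the turn about the tool's z in degrees, then the opening, from 0 (shut) to 1 (fully open). In form: [[[tx, ty, tz, yaw, claw], ...]]. A call has 1 to 10 rows; each row shifts and turns the commanded pose from where the row before left it, along the tool's axes as they then stand; what a row does not reach is not made up. A row lasts 1/8 s, in which the tool goes at most 62.5 mm and 10.7 degrees, less where a joint would pass 70% of its speed; a pose out of reach is approached as far as the arm can. A call with a gripper value outside its range is refused whole. The fingers move at their own pace and stop on an object; "grip_force" is the grip in N (left out, the last holds). Time passes only in rows, so rows that do not move let the fingers close. It gives the time, the measured TCP pose, the force and the opening at its end, in the units of the state.
- read_state(): the state, without advancing time (a new reading comes with each control period).
- read_camera(name): name is "scene" or "top"; returns (picture, depth): 480x640x3 uint8, blue, green, red; 480x640 float32, m along the optical axis (not along the pixel's ray), 0 where there is no reading.
- camera_model(name): a dict with "fx", "fy", "cx", "cy" (pixels), "eye" and "rotation" of the camera in the world. Camera axes: x right, y down, z forward; pixel columns grow to the right and rows downward; lengths in m; the calibration is good to about 2 mm. A picture is of the moment at which its call begins. camera_model takes no time and is no camera call.
- hand_in(): hands the job in, once; it reports no verdict.
The state is a dict: "time": time; "joint_pos": joint angles; "qvel": joint speeds; "joint_efforts": joint torques, N m; "tool_pos": TCP position; "tool_rot": TCP orientation; "contact_force": force on the tool from outside, world axes, zero at the start; "torque": the same for the moment, N m; "opening": opening from 0.0 (shut) to 1.0 (fully open).
Only numpy, scipy, OpenCV 4.12 (cv2) and the standard library are available. Lean on these libraries where they do the work, as an engineer would, in place of code of your own. Each camera call takes 0.05 s, during which the arm holds its last target.

## Working session

There is one attempt and no reset: what is moved stays moved. The work goes in short steps, Python scripts to look and compute and a tool call to move; the robot and the scene stay as the last step left them, time stands still between calls to the robot, and variables do not carry over. Pictures are saved under pics/ and viewed, and the job is handed in when it is done.

Besides the shell and the picture viewer there is one more tool, called after ">>>" as a command line: name --argument value ..., lists and objects as JSON in quotes. arm_command: Moves the arm, as the interface text tells. Its arguments: {"type":"object","properties":{"series":{"type":"array"},"grip_force":{"type":"number"}},"required":["series"]}

```bash
mkdir -p pics; ls; python3 - <<'E'
from cell import *
import cv2,numpy as np
print(read_state(),nose_length)
for n in("scene","top"):
    p,d=read_camera(n);cv2.imwrite(f"pics/{n}0.png",p);np.savez(f"pics/{n}0.npz",p=p,d=d);print(camera_model(n))
E
```

```text
pics
{'time': 0.0, 'joint_pos': array([ 1.04849879e+00,  5.28447101e-01,  1.43389189e+00,  2.96872544e-06,
        1.18139859e+00, -1.78478799e-01]), 'qvel': array([-0.00141816, -0.00084707, -0.00047358, -0.00059378, -0.00086892,
        0.00163894]), 'joint_efforts': array([-1.41882123e-03, -4.40051830e+01, -1.76586503e+01,  6.31136843e-02,
        5.82150940e-02, -1.58931866e-04]), 'tool_pos': array([0.2102605 , 0.58778212, 0.21448668]), 'tool_rot': array([ 1.71064343e-01,  9.85259276e-01, -1.00682778e-03, -3.69425217e-04]), 'contact_force': array([-0.70813824,  0.08602871,  0.50674061]), 'torque': array([ 0.02357939,  0.00448382, -0.01818296]), 'opening': 1.0015882318347786} 0.022
{'fx': 529.9604462780648, 'fy': 529.9604462780648, 'cx': 321.46644567376995, 'cy': 238.33162075350455, 'eye': array([-0.28151757, -0.5782747 ,  0.63024426]), 'rotation': array([ 0.7677469 , -0.3971776 ,  0.23227181, -0.44594221])}
{'fx': 450.5709171113132, 'fy': 450.5709171113132, 'cx': 309.0388567628942, 'cy': 234.59279425168634, 'eye': array([ 0.2884351 , -0.00142854,  0.98424278]), 'rotation': array([ 0.72359945, -0.67925358,  0.08176317, -0.09128626])}
```

View pics/scene0.png

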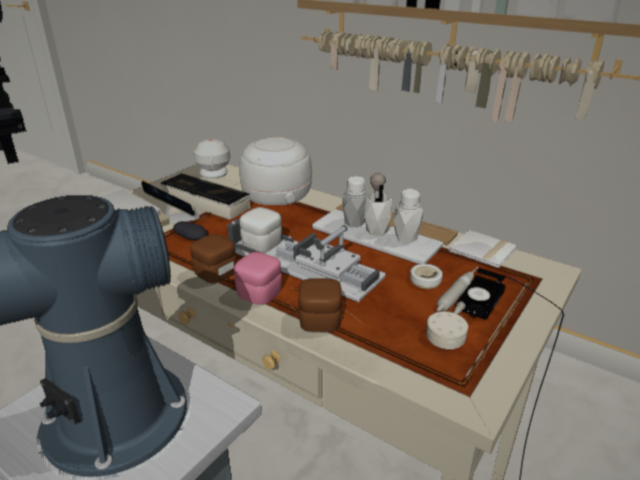

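View pics/top0.png

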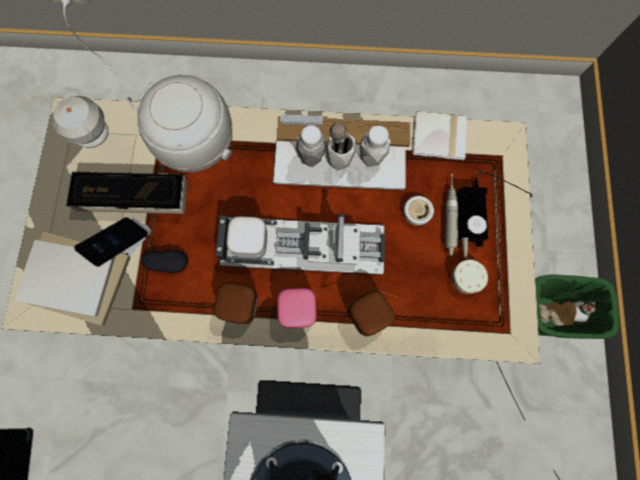

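```bash
cat > h.py <<'E'
import numpy as np,cv2
from cell import *
from scipy.spatial.transform import Rotation as R
def cloud(n,d):
    m=camera_model(n);v,u=np.mgrid[0:480,0:640]
    P=np.stack([(u-m['cx'])/m['fx']*d,(v-m['cy'])/m['fy']*d,d],-1)
    return P@R.from_quat(m['rotation']).as_matrix().T+m['eye']
def proj(n,X):
    m=camera_model(n);c=(np.asarray(X)-m['eye'])@R.from_quat(m['rotation']).as_matrix()
    return c[...,0]/c[...,2]*m['fx']+m['cx'],c[...,1]/c[...,2]*m['fy']+m['cy']
E
python3 - <<'E'
from h import *
for n,(a,b,c,e) in {"top":(200,400,200,290),"scene":(225,395,195,305)}.items():
    z=np.load(f"pics/{n}0.npz");p,d=z['p'],z['d'];
    cv2.imwrite(f"pics/{n}crop0.png",cv2.resize(p[c:e,a:b],None,fx=4,fy=4,interpolation=cv2.INTER_CUBIC))
    W=cloud(n,d)
    if n=="top":
        for (u,v) in [(247,237),(340,238),(340,225),(340,250),(220,238),(297,305),(225,268),(380,268),(380,230),(340,285),(310,240)]:
            print(u,v,W[v,u].round(4))
E
```

```text
247 237 [0.5002 0.1452 0.0844]
340 238 [ 0.5067 -0.0452  0.0979]
340 225 [ 0.5343 -0.044   0.0967]
340 250 [ 0.4826 -0.0465  0.0945]
220 238 [0.5006 0.2063 0.0585]
297 305 [0.3691 0.0331 0.0749]
225 268 [0.4465 0.2004 0.0012]
380 268 [ 0.4668 -0.1403  0.0076]
380 230 [ 0.5527 -0.138   0.0086]
340 285 [ 0.4251 -0.055  -0.0005]
310 240 [0.513  0.0163 0.0377]
```

View pics/topcrop0.png

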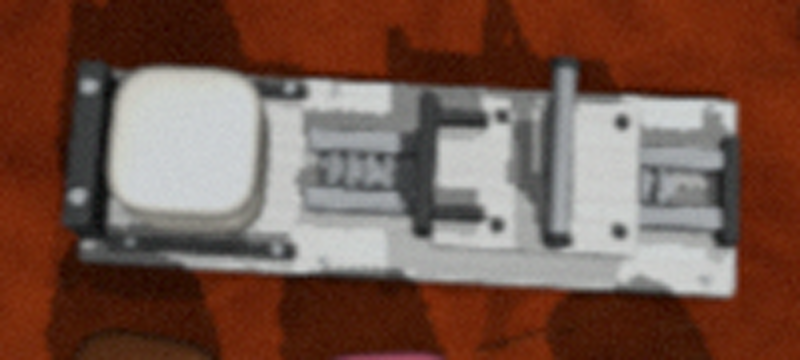

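View pics/scenecrop0.png

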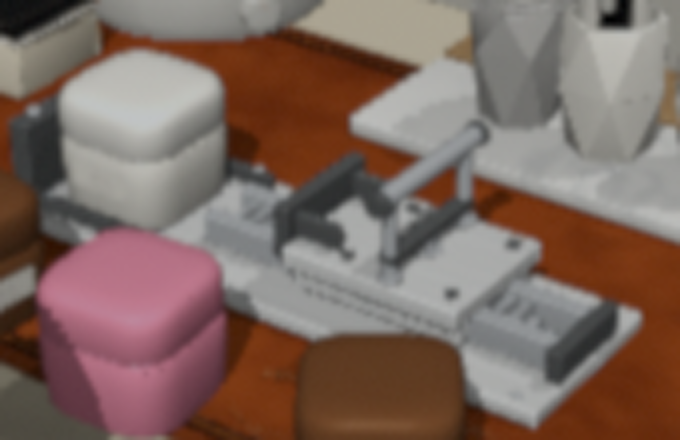

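The target is the white jar at top (247,237): it's the only white one and it stands in the jig. The pink jar (297,308) and the brown ones (236,303) and (372,313) stand on the desk. The bar is at top (340,238) and the fence at (220,238). Next I fit the jig frame.

```bash
python3 - <<'E'
from h import *
from scipy.optimize import minimize
C={}
for n in("top","scene"):
    z=np.load(f"pics/{n}0.npz");W=cloud(n,z['d']);C[n]=W[z['d']>0]
T=C['top']
# plate/guide: outline via minAreaRect of points z in 0.005..0.045 in region
def reg(P,z0,z1,x0=.42,x1=.60,y0=-.18,y1=.24):
    return P[(P[:,2]>z0)&(P[:,2]<z1)&(P[:,0]>x0)&(P[:,0]<x1)&(P[:,1]>y0)&(P[:,1]<y1)]
for n in C:
    g=reg(C[n],.005,.2); r=cv2.minAreaRect(g[:,:2].astype(np.float32)*1000);print(n,'jig rect',r)
    b=reg(C[n],.0895,.12,y0=-.09,y1=0.0);print('bar n',len(b),b.mean(0),np.percentile(b[:,2],[5,50,80,95]))
    c=b[:,:2]-b[:,:2].mean(0);u,s,v=np.linalg.svd(c);print('axis',v[0],np.degrees(np.arctan2(v[0][1],v[0][0])), np.ptp(c@v[0]),np.ptp(c@v[1]))
    j=reg(C[n],.075,.1,y0=.08);r=cv2.minAreaRect(j[:,:2].astype(np.float32)*1000);print('jar',r,np.median(j[:,2]))
    t=reg(C[n],-.02,.006,x0=.4,x1=.44);print('desk',np.median(t[:,2]))
    k=reg(C[n],.038,.045,y0=-.13,y1=.01);print('slab',len(k),k.mean(0),np.median(k[:,2]))
E
```

```text
top jig rect ((502.5078125, 37.41786193847656), (124.37236785888672, 369.79815673828125), 0.20283861458301544)
bar n 276 [ 0.50778417 -0.04595937  0.0944403 ] [0.09106052 0.09446685 0.09611677 0.09737713]
axis [-0.99994952 -0.01004727] -179.4243243982174 0.09786834324438803 0.01442056879228529
jar ((507.7994689941406, 148.88262939453125), (77.18009948730469, 77.53516387939453), 89.68827056884766) 0.08240825540613717
desk -0.0015076365693902916
slab 1263 [ 0.50891977 -0.04116615  0.04027699] 0.04012103707291881
scene jig rect ((509.0156555175781, 31.616073608398438), (113.78298950195312, 361.8185729980469), 0.5957528352737427)
bar n 188 [ 0.50802047 -0.0487867   0.09472373] [0.09093231 0.09503163 0.09652365 0.09787788]
axis [-0.99998947  0.00458806] 179.73712239476316 0.1031196238125755 0.015658026881560237
jar ((507.37158203125, 147.12301635742188), (77.53179931640625, 78.5369873046875), 2.2108333110809326) 0.08341707261484382
desk -0.0003507930556866934
slab 792 [ 0.50475944 -0.04969253  0.04104167] 0.040939426372156584
```

>>> arm_command --series '[[[0,0,0,-10,1],[0,0,0,-9.5,1]]]'

```text
time: 0.35
tool_pos: [0.2104, 0.588, 0.2148]
tool_rot: [-0.001, 1.0, -0.001, -0.0]
contact_force: [0.2, -0.3, -0.6]
opening: 0.999
```

>>> arm_command --series '[[[-0.025,-0.05,0,0,1],[-0.025,-0.05,0,0,1],[-0.025,-0.05,0,0,1],[-0.025,-0.05,0,0,1],[-0.025,-0.05,0,0,1],[-0.025,-0.05,0,0,1],[-0.025,-0.05,0,0,1],[-0.025,-0.05,0,0,1],[-0.025,-0.05,0,0,1],[-0.025,-0.05,0,0,1]]]'

```text
time: 1.6
tool_pos: [0.4593, 0.0858, 0.2153]
tool_rot: [0.002, 1.0, 0.0, -0.0]
contact_force: [2.0, 0.4, 0.3]
opening: 0.998
```

>>> arm_command --series '[[[-0.016,-0.044,0,0,1],[-0.016,-0.044,0,0,1],[-0.0165,-0.044,0,0,1],[0,0,0.03,0,1],[0,0,0.03,0,1],[0,0,0,0,1]]]'

```text
time: 2.35
tool_pos: [0.5048, -0.0442, 0.1534]
tool_rot: [0.002, 1.0, 0.001, -0.003]
contact_force: [0.1, -0.8, 0.7]
opening: 1.002
```

```bash
python3 - <<'E'
from h import *
s=read_state();print(s['tool_pos'],s['tool_rot'])
p,d=read_camera("scene")
c=p[180:310,240:400];cv2.imwrite("pics/s1.png",cv2.resize(c,None,fx=4,fy=4,interpolation=cv2.INTER_CUBIC))
E
```

```text
[ 0.50482734 -0.04417409  0.1534018 ] [ 1.96410090e-03  9.99992987e-01  9.70860718e-04 -3.03739387e-03]
```

View pics/s1.png

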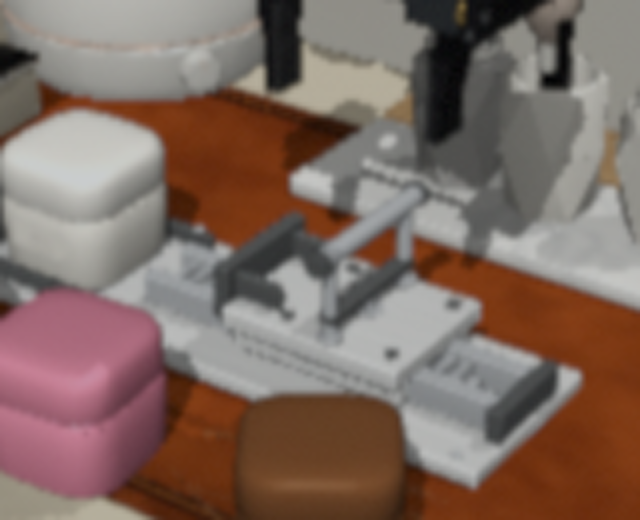

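The two fingers, at crop (280,50) and (450,90), straddle the bar. I descend and grip.

>>> arm_command --series '[[[-0.003,-0.002,0.02,0,1],[0,0,0.02,0,1],[0,0,0.0195,0,1],[0,0,0,0,1],[0,0,0,0,0.4],[0,0,0,0,0.4],[0,0,0,0,0.4]]]' --grip_force 35

```text
time: 3.28
tool_pos: [0.5104, -0.0467, 0.0967]
tool_rot: [0.002, 1.0, -0.0, 0.001]
contact_force: [0.1, -0.9, 0.5]
opening: 0.745
```

>>> arm_command --series '[[[0,0,0,0,0.05],[0,0,0,0,0.05],[0,0,0,0,0.05],[0,0,0,0,0.05]]]'

```text
time: 3.78
tool_pos: [0.5099, -0.0466, 0.0959]
tool_rot: [0.002, 1.0, 0.0, -0.0]
contact_force: [0.1, 1.0, 0.4]
opening: 0.286
```

```bash
python3 - <<'E'
from h import *
s=read_state();print(s['tool_pos'],s['contact_force'],s['opening'])
p,d=read_camera("scene")
c=p[180:310,240:400];cv2.imwrite("pics/s2.png",cv2.resize(c,None,fx=4,fy=4,interpolation=cv2.INTER_CUBIC))
E
```

```text
[ 0.50991217 -0.04662941  0.09589123] [0.11329091 1.04087806 0.42509857] 0.28622195683100454
```

View pics/s2.png

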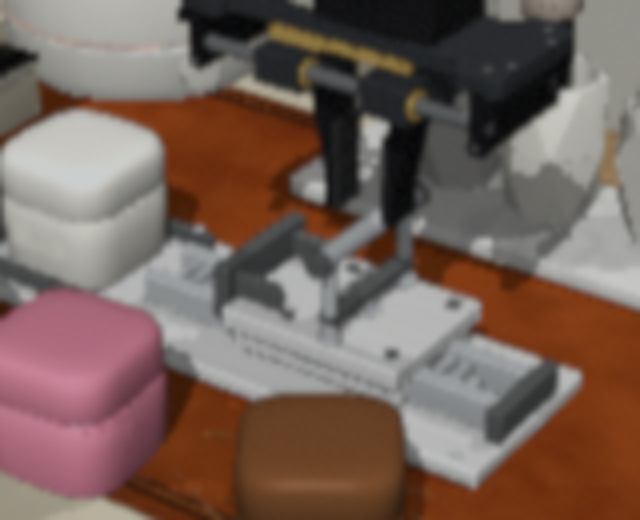

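```bash
python3 - <<'E'
from h import *
s=read_state();q=R.from_quat(s['tool_rot']).as_matrix()
for dy in(-.017,0,.017):
    X=s['tool_pos']+q@np.array([0,dy,.022]);u,v=proj("scene",X);print(dy,X,(u-240)*4,(v-180)*4)
for X in([.508,-.046,.091],[.462,-.046,.091],[.554,-.046,.091]):
    u,v=proj("scene",np.array(X));print(X,(u-240)*4,(v-180)*4)
E
```

```text
-0.017 [ 0.50983333 -0.06362113  0.07388434] 392.58349422441347 266.9065821504414
0 [ 0.5098922  -0.04662124  0.07388475] 365.45299261768287 257.23610872616337
0.017 [ 0.50995108 -0.02962134  0.07388516] 338.73942507738 247.7142484704699
[0.508, -0.046, 0.091] 362.7793488875236 229.74976800558818
[0.462, -0.046, 0.091] 310.9437416011656 266.6364751604424
[0.554, -0.046, 0.091] 411.6063370517129 195.00402260096212
```

```bash
python3 - <<'E'
from h import *
s=read_state();print(s['tool_pos'],nose_length)
p,d=read_camera("scene");W=cloud("scene",d)
q=R.from_quat(s['tool_rot']).as_matrix()
for dy in(-.0435,.0435):
    X=np.array([.5048,-.0442,.1534])+np.array([0,dy,-.022]);u,v=proj("scene",X);print('open',(u-240)*4,(v-180)*4)
for r in range(222,240): print(r,[ (W[r,c]*1000).round(0).astype(int).tolist() for c in (325,327,337,339,341)])
c=p[200:250,300:370];cv2.imwrite("pics/s3.png",cv2.resize(c,None,fx=10,fy=10,interpolation=cv2.INTER_CUBIC))
E
```

```text
[ 0.50989566 -0.04662178  0.09588475] 0.022
open 429.4867063872023 185.49060924503624
open 287.6985296176117 139.07190460920322
222 [[501, -36, 127], [509, -36, 123], [497, -68, 139], [501, -70, 137], [510, -69, 133]]
223 [[497, -39, 127], [507, -37, 122], [498, -67, 136], [501, -70, 135], [512, -68, 130]]
224 [[502, -36, 122], [508, -36, 119], [498, -67, 133], [503, -69, 132], [513, -68, 127]]
225 [[500, -37, 121], [510, -35, 116], [499, -67, 131], [504, -68, 129], [513, -68, 125]]
226 [[501, -36, 118], [511, -34, 113], [499, -67, 128], [507, -66, 124], [514, -67, 122]]
227 [[501, -36, 115], [504, -39, 115], [496, -69, 128], [507, -67, 123], [515, -66, 119]]
228 [[502, -35, 112], [507, -37, 111], [501, -66, 122], [507, -66, 120], [515, -66, 116]]
229 [[504, -34, 109], [507, -37, 109], [500, -66, 121], [508, -66, 117], [516, -66, 114]]
230 [[500, -37, 109], [506, -38, 107], [499, -67, 119], [506, -67, 116], [517, -65, 111]]
231 [[504, -34, 104], [508, -37, 103], [500, -66, 116], [506, -67, 114], [515, -67, 110]]
232 [[500, -37, 105], [653, 63, 3], [501, -66, 113], [508, -66, 111], [517, -65, 106]]
233 [[654, 69, -2], [652, 62, 1], [501, -66, 111], [508, -66, 108], [513, -68, 106]]
234 [[649, 66, -1], [646, 58, 3], [499, -67, 110], [507, -67, 106], [546, -47, 82]]
235 [[643, 62, 0], [646, 58, 0], [499, -67, 108], [543, -44, 80], [548, -45, 78]]
236 [[639, 59, 0], [643, 56, -1], [501, -66, 104], [545, -42, 76], [545, -48, 78]]
237 [[634, 56, 1], [497, -44, 97], [654, 34, -1], [545, -42, 74], [544, -48, 76]]
238 [[630, 53, 0], [494, -46, 96], [648, 30, 0], [546, -42, 71], [545, -48, 73]]
239 [[487, -46, 97], [494, -46, 94], [644, 27, 0], [544, -43, 70], [545, -48, 71]]
```

View pics/s3.png

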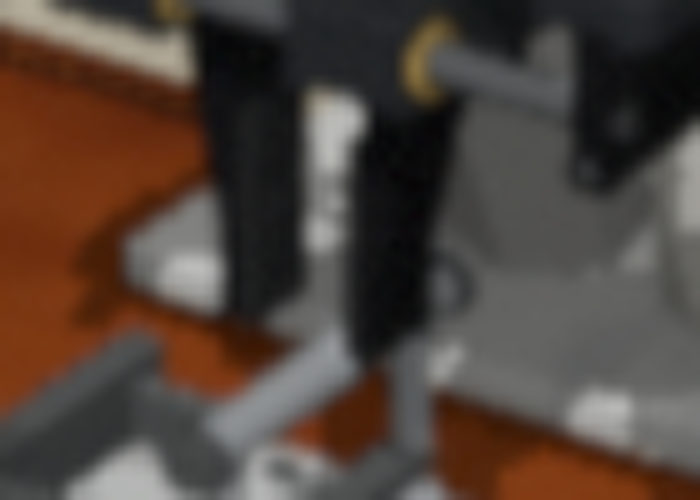

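Depth puts the visible fingertips at z≈0.104, above the bar top at 0.097. The TCP and nose_length say 0.074, so the two disagree. I'll finish closing: if the bar is between the fingers they should stop at about 0.14.

>>> arm_command --series '[[[0,0,0,0,0.05],[0,0,0,0,0.05],[0,0,0,0,0.05]]]'

```text
time: 4.25
tool_pos: [0.51, -0.0466, 0.096]
tool_rot: [0.002, 1.0, -0.0, 0.0]
contact_force: [0.3, 0.0, 0.2]
opening: 0.058
```

```bash
python3 - <<'E'
from h import *
s=read_state();print(s['time'],s['tool_pos'],s['contact_force'],s['opening'],s['joint_pos'])
p,d=read_camera("scene");W=cloud("scene",d)
for c in (322,326,330,334,338): print(c,[(r,*(W[r,c]*1000).round(0).astype(int).tolist()) for r in range(200,244,3)])
c=p[170:260,270:390];cv2.imwrite("pics/s4.png",cv2.resize(c,None,fx=6,fy=6,interpolation=cv2.INTER_CUBIC))
E
```

```text
4.25 [ 0.50995195 -0.04662365  0.09595027] [0.30819491 0.02466721 0.16961393] 0.057888306989626194 [-3.09658415e-01  5.62735005e-01  1.82150098e+00 -3.15680752e-05
  7.57297247e-01 -1.87697513e+00]
322 [(200, 477, -46, 188), (203, 488, -38, 175), (206, 501, -29, 161), (209, 500, -30, 155), (212, 738, 137, 2), (215, 730, 132, -3), (218, 700, 111, 8), (221, 679, 96, 13), (224, 669, 89, 11), (227, 656, 80, 11), (230, 657, 80, 2), (233, 648, 74, 0), (236, 632, 63, 2), (239, 623, 56, 0), (242, 475, -48, 96)]
326 [(200, 475, -56, 192), (203, 472, -58, 187), (206, 474, -57, 180), (209, 499, -40, 159), (212, 502, -38, 150), (215, 502, -38, 143), (218, 498, -41, 139), (221, 502, -38, 130), (224, 501, -39, 123), (227, 501, -39, 116), (230, 499, -40, 110), (233, 650, 64, 2), (236, 643, 59, -2), (239, 491, -46, 95), (242, 485, -50, 92)]
330 [(200, 473, -67, 196), (203, 476, -65, 188), (206, 471, -68, 184), (209, 513, -40, 153), (212, 504, -47, 152), (215, 507, -44, 143), (218, 509, -43, 135), (221, 504, -46, 131), (224, 508, -44, 122), (227, 505, -46, 117), (230, 508, -44, 108), (233, 653, 54, 4), (236, 501, -49, 98), (239, 500, -50, 92), (242, 623, 33, 0)]
334 [(200, 475, -75, 197), (203, 474, -75, 191), (206, 471, -78, 187), (209, 473, -76, 179), (212, 501, -58, 156), (215, 498, -60, 151), (218, 500, -58, 143), (221, 500, -59, 136), (224, 497, -61, 132), (227, 499, -60, 124), (230, 501, -59, 116), (233, 502, -58, 108), (236, 512, -51, 94), (239, 639, 33, 1), (242, 627, 25, 0)]
338 [(200, 482, -79, 196), (203, 479, -82, 191), (206, 475, -84, 187), (209, 477, -83, 180), (212, 501, -67, 159), (215, 509, -62, 147), (218, 508, -63, 141), (221, 510, -62, 133), (224, 514, -59, 124), (227, 513, -60, 118), (230, 514, -60, 110), (233, 529, -50, 93), (236, 654, 31, 3), (239, 649, 27, -2), (242, 634, 18, 0)]
```

View pics/s4.png

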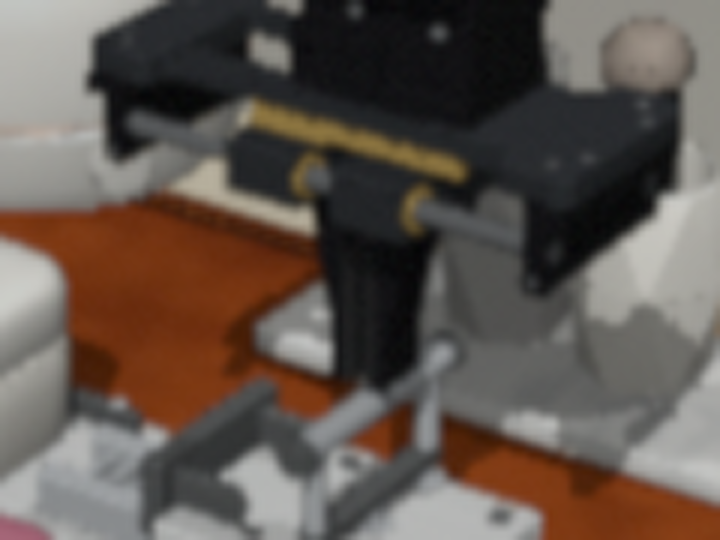

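The fingers closed to 0.058 above the bar. By depth the whole tool is about 30 mm higher than its reading, with tips at z≈0.105 and body bottom at ≈0.175. I trust the camera: reopen, then go 30 mm lower while watching the force.

>>> arm_command --series '[[[0,0,0,0,0.6],[0,0,0,0,0.6],[0,0,0,0,0.6],[0,0,0,0,0.6],[0,0,0,0,0.6]]]'

```text
time: 4.92
tool_pos: [0.5099, -0.0466, 0.0959]
tool_rot: [0.002, 1.0, 0.0, -0.0]
contact_force: [-0.3, 0.2, -0.1]
opening: 0.53
```

>>> arm_command --series '[[[0,0,0.008,0,0.6],[0,0,0.008,0,0.6],[0,0,0.008,0,0.6],[0,0,0.006,0,0.6],[0,0,0,0,0.6]]]'

```text
time: 5.55
tool_pos: [0.5095, -0.0465, 0.0653]
tool_rot: [0.002, 1.0, 0.0, -0.001]
contact_force: [0.1, -0.6, -0.3]
opening: 0.6
```

```bash
python3 - <<'E'
from h import *
s=read_state();print(s['time'],s['tool_pos'],s['contact_force'],s['opening'])
p,d=read_camera("scene");W=cloud("scene",d)
m=(np.abs(W[...,0]-.51)<.02)&(W[...,1]>-.1)&(W[...,1]<-.055)&(W[...,2]>.05)&(W[...,2]<.13)
print(np.percentile(W[m][:,2],[0,2,5]),m.sum())
c=p[170:260,270:390];cv2.imwrite("pics/s5.png",cv2.resize(c,None,fx=6,fy=6,interpolation=cv2.INTER_CUBIC))
E
```

```text
5.55 [ 0.50949277 -0.04650297  0.06528789] [ 0.06969865 -0.6319779  -0.28609819] 0.599582908148127
[0.072581   0.07373715 0.07582324] 217
```

View pics/s5.png

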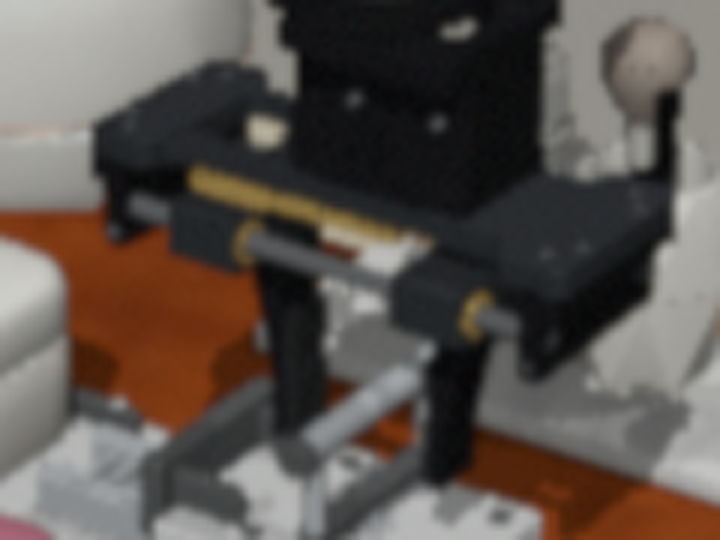

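The fingers are now on either side of the bar, with tips at z≈0.073. I close.

>>> arm_command --series '[[[0,0,0,0,0.0],[0,0,0,0,0.0],[0,0,0,0,0.0],[0,0,0,0,0.0],[0,0,0,0,0.0],[0,0,0,0,0.0]]]' --grip_force 35

```text
time: 6.35
tool_pos: [0.51, -0.0464, 0.066]
tool_rot: [0.002, 1.0, 0.0, 0.0]
contact_force: [0.4, 1.4, 1.0]
opening: 0.127
```

>>> arm_command --series '[[[0,0,-0.002,0,0.0],[0,0,-0.002,0,0.0],[0,0,-0.001,0,0.0],[0,0,0,0,0.0],[0,0,0,0,0.0]]]'

```text
time: 6.98
tool_pos: [0.5099, -0.0466, 0.0708]
tool_rot: [0.002, 1.0, 0.0, -0.0]
contact_force: [2.2, 1.4, -6.5]
opening: 0.126
```

```bash
python3 - <<'E'
from h import *
s=read_state();print(s['time'],s['tool_pos'],s['contact_force'],s['opening'])
for n in("scene","top"):
    p,d=read_camera(n);W=cloud(n,d);V=W.reshape(-1,3)
    b=V[(V[:,2]>.085)&(V[:,2]<.115)&(((V[:,0]>.465)&(V[:,0]<.49))|((V[:,0]>.53)&(V[:,0]<.555)))&(abs(V[:,1]+.046)<.012)]
    print(n,len(b),np.percentile(b[:,2],[50,80,95]),b.mean(0))
    z=np.load(f"pics/{n}0.npz");V=cloud(n,z['d']).reshape(-1,3)
    b=V[(V[:,2]>.085)&(V[:,2]<.115)&(((V[:,0]>.465)&(V[:,0]<.49))|((V[:,0]>.53)&(V[:,0]<.555)))&(abs(V[:,1]+.046)<.012)]
    print(n,len(b),np.percentile(b[:,2],[50,80,95]),b.mean(0))
E
```

```text
6.975 [ 0.50993936 -0.04657435  0.07084173] [ 2.18629467  1.38218699 -6.53442404] 0.1255891368196208
scene 80 [0.09813761 0.10106292 0.10187812] [ 0.49886788 -0.05064423  0.09667293]
scene 101 [0.09482247 0.09643132 0.09729356] [ 0.50802738 -0.04900574  0.09387746]Traceback (most recent call last):
  File "<stdin>", line 6, in <module>
    return _quantile_unchecked(
        a, q, axis, out, overwrite_input, method, keepdims, weights)
    return _ureduce(a,
                    func=_quantile_ureduce_func,
    ...<5 lines>...
                    overwrite_input=overwrite_input,
                    method=method)
    r = func(a, **kwargs)
    result = _quantile(arr,
                       quantiles=q,
    ...<2 lines>...
                       out=out,
                       weights=wgt)
    slices_having_nans = np.isnan(arr[-1, ...])
                                  ~~~^^^^^^^^^
IndexError: index -1 is out of bounds for axis 0 with size 0
```

The bar is up by about 4.7 mm with a −6.5 N load, so it is being carried. Slide now, quickly at first and then gently.

>>> arm_command --series '[[[0,0.004,0,0,0.0],[0,0.007,0,0,0.0],[0,0.008,0,0,0.0],[0,0.008,0,0,0.0],[0,0.008,0,0,0.0],[0,0.008,0,0,0.0],[0,0.008,0,0,0.0],[0,0.008,0,0,0.0],[0,0.006,0,0,0.0],[0,0.003,0,0,0.0]]]'

```text
time: 8.32
tool_pos: [0.5094, 0.022, 0.0708]
tool_rot: [0.002, 1.0, 0.0, -0.001]
contact_force: [-1.5, -2.4, -6.8]
opening: 0.123
```

```bash
cat > look.py <<'E'
from h import *
import sys
t=sys.argv[1]
s=read_state();print(s['time'],s['tool_pos'],s['contact_force'],s['opening'])
for n in("scene","top"):
    p,d=read_camera(n);W=cloud(n,d);V=W[d>0]
    j=V[(V[:,2]>.055)&(V[:,2]<.1)&(V[:,0]>.45)&(V[:,0]<.56)&(V[:,1]>.1)&(V[:,1]<.195)]
    print(n,'jar y',np.percentile(j[:,1],[1,50,99]) if len(j) else None)
    U=np.stack(proj(n,np.array([[.44,-.17,0],[.57,.23,.1],[.44,.23,0],[.57,-.17,.1]])),-1)
    a,b=np.maximum(U.min(0).astype(int)-8,0);c,e=U.max(0).astype(int)+8
    np.savez(f"pics/{n}{t}.npz",p=p,d=d)
    cv2.imwrite(f"pics/{n}{t}.png",cv2.resize(p[b:e,a:c],None,fx=3.4,fy=3.4,interpolation=cv2.INTER_CUBIC)); print((a,b))
E
python3 look.py A
```

```text
8.325 [0.50942807 0.02197441 0.07079378] [-1.51902094 -2.42379669 -6.75843761] 0.12301751029997063
scene jar y [0.10888368 0.13465489 0.18238103]
(np.int64(207), np.int64(182))
top jar y None
(np.int64(200), np.int64(191))
```

View pics/sceneA.png

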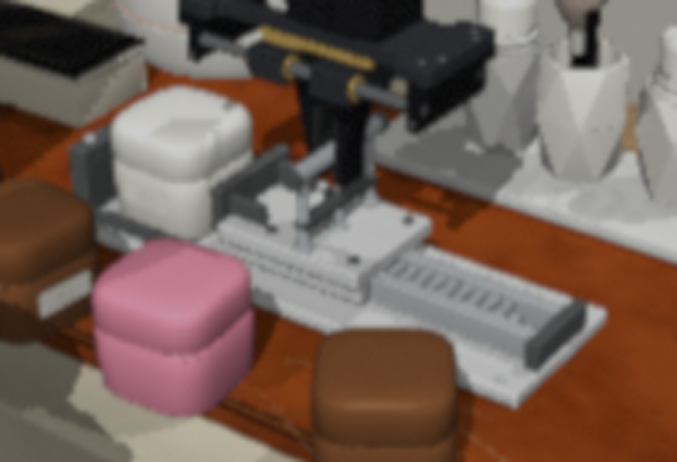

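View pics/topA.png

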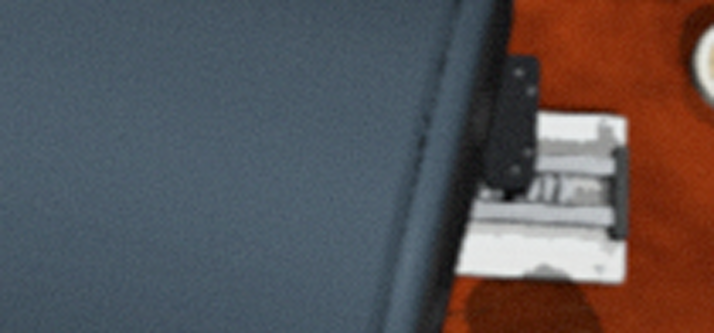

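The stop has followed and is about 10 mm from the jar. The top view is blocked by the arm. I continue gently.

>>> arm_command --series '[[[0,0.002,0,0,0.0],[0,0.002,0,0,0.0],[0,0.002,0,0,0.0],[0,0.002,0,0,0.0],[0,0.002,0,0,0.0],[0,0.002,0,0,0.0],[0,0,0,0,0.0]]]'

```text
time: 9.3
tool_pos: [0.5094, 0.0339, 0.0708]
tool_rot: [0.002, 1.0, 0.0, -0.001]
contact_force: [-4.5, -0.6, -7.6]
opening: 0.124
```

>>> arm_command --series '[[[0,0.0015,0,0,0.0],[0,0.0015,0,0,0.0],[0,0,0,0,0.0]]]'

```text
time: 9.68
tool_pos: [0.5094, 0.0366, 0.0708]
tool_rot: [0.002, 1.0, 0.0, -0.001]
contact_force: [-4.8, -1.8, -7.2]
opening: 0.13
```

```bash
python3 look.py B
```

```text
9.675 [0.50936371 0.03657098 0.07077941] [-4.8355016  -1.78872053 -7.18579281] 0.1297418971377704
scene jar y [0.10058286 0.13117752 0.18281287]
(np.int64(207), np.int64(182))
top jar y None
(np.int64(200), np.int64(191))
```

View pics/sceneB.png

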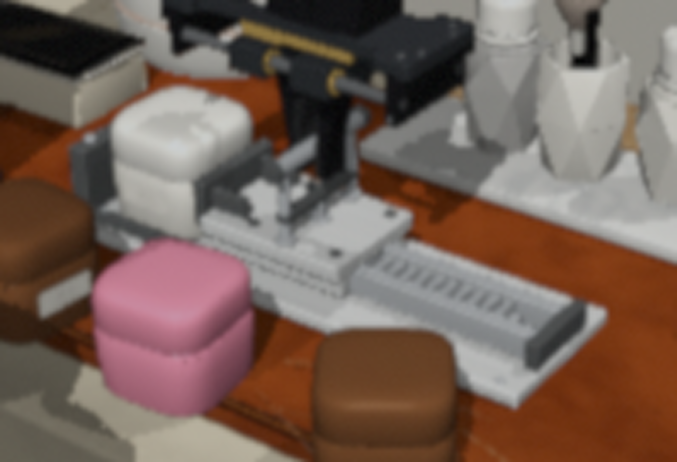

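>>> arm_command --series '[[[0.0005,0.001,0,0,0.0],[0,0.001,0,0,0.0],[0,0.001,0,0,0.0],[0,0.001,0,0,0.0]]]'

```text
time: 10.28
tool_pos: [0.5094, 0.0402, 0.0709]
tool_rot: [0.002, 1.0, -0.0, -0.0]
contact_force: [-4.8, -3.3, -7.5]
opening: 0.124
```

>>> arm_command --series '[[[0,0.001,0,0,0.0],[0,0.0005,0,0,0.0],[0,0,0,0,0.0]]]'

```text
time: 10.65
tool_pos: [0.5093, 0.0417, 0.0709]
tool_rot: [0.002, 1.0, -0.0, -0.0]
contact_force: [-4.8, -3.7, -6.5]
opening: 0.126
```

```bash
python3 look.py C; python3 - <<'E'
from h import *
for t in"ABC":
    z=np.load(f"pics/scene{t}.npz");p=z['p'];cv2.imwrite(f"pics/z{t}.png",cv2.resize(p[200:260,220:300],None,fx=9,fy=9,interpolation=cv2.INTER_CUBIC))
E
```

```text
10.65 [0.50934274 0.04171087 0.07087152] [-4.79948223 -3.70789516 -6.52207907] 0.12562799328583968
scene jar y [0.10495292 0.13474718 0.18693221]
(np.int64(207), np.int64(182))
top jar y None
(np.int64(200), np.int64(191))
```

View pics/zC.png

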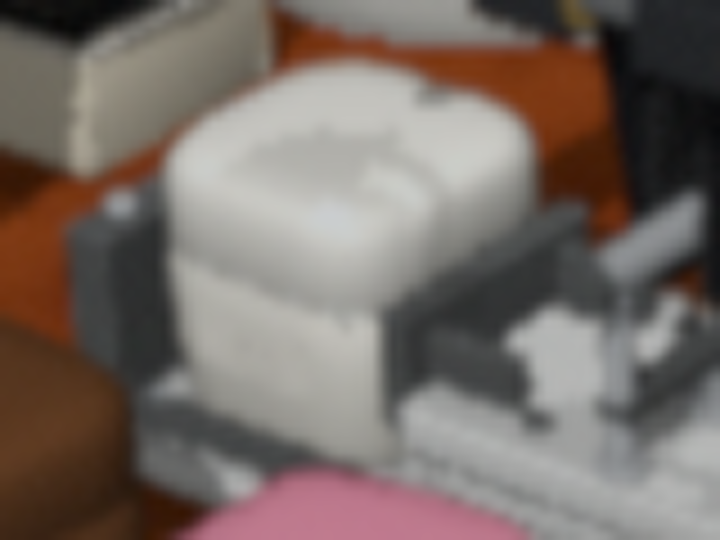

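View pics/zA.png

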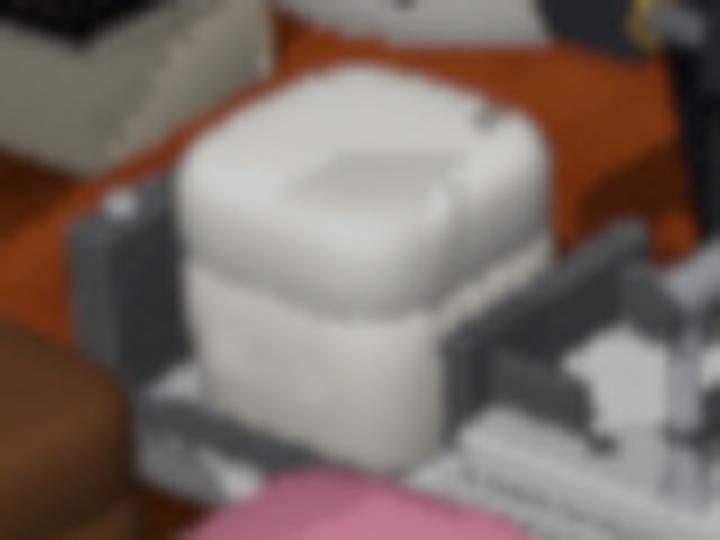

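The jar has moved about 14 px in the crop (about 3–4 mm) and is still moving freely. I continue in small steps until the force rises.

>>> arm_command --series '[[[0,0.001,0,0,0.0],[0,0.0005,0,0,0.0],[0,0,0,0,0.0]]]'

```text
time: 11.12
tool_pos: [0.5093, 0.0432, 0.0709]
tool_rot: [0.002, 1.0, -0.0, -0.0]
contact_force: [-4.5, -3.1, -6.5]
opening: 0.126
```

>>> arm_command --series '[[[0,0.001,0,0,0.0],[0,0.0005,0,0,0.0],[0,0,0,0,0.0]]]'

```text
time: 11.5
tool_pos: [0.5093, 0.0447, 0.0709]
tool_rot: [0.002, 1.0, -0.0, -0.0]
contact_force: [-4.2, -2.8, -7.0]
opening: 0.127
```

>>> arm_command --series '[[[0,0.001,0,0,0.0],[0,0,0,0,0.0]]]'

```text
time: 11.75
tool_pos: [0.5093, 0.0457, 0.0709]
tool_rot: [0.002, 1.0, -0.0, -0.0]
contact_force: [-5.0, -2.9, -7.4]
opening: 0.129
```

>>> arm_command --series '[[[0,0.001,0,0,0.0],[0,0,0,0,0.0]]]'

```text
time: 12.0
tool_pos: [0.5093, 0.0462, 0.0708]
tool_rot: [0.001, 1.0, -0.001, -0.001]
contact_force: [-4.3, -4.3, -7.4]
opening: 0.126
```

>>> arm_command --series '[[[0,0.001,0,0,0.0],[0,0,0,0,0.0]]]'

```text
time: 12.25
tool_pos: [0.5093, 0.0463, 0.0709]
tool_rot: [0.001, 1.0, -0.001, -0.001]
contact_force: [-6.3, -8.8, -6.1]
opening: 0.125
```

```bash
python3 look.py D; python3 - <<'E'
from h import *
for t in"D":
    z=np.load(f"pics/scene{t}.npz");p=z['p'];cv2.imwrite(f"pics/z{t}.png",cv2.resize(p[200:260,220:300],None,fx=9,fy=9,interpolation=cv2.INTER_CUBIC))
E
```

```text
12.25 [0.50932311 0.04630974 0.07086461] [-6.33260244 -8.84618096 -6.11904379] 0.1254751190582834
scene jar y [0.10864763 0.13940435 0.19189418]
(np.int64(207), np.int64(182))
top jar y None
(np.int64(200), np.int64(191))
```

View pics/zD.png

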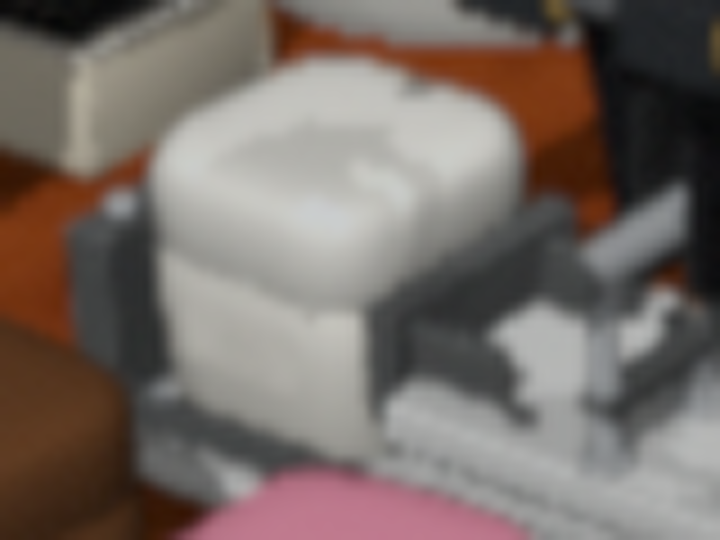

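The force rose to −8.8 N while the position stalled at y=0.0463, so the jar is home against the fence at crop (155,250). I hold briefly, relax the push, lower the bar 5 mm and ease the grip open.

>>> arm_command --series '[[[0,0.0003,0,0,0.0],[0,0,0,0,0.0],[0,0,0,0,0.0],[0,0,0,0,0.0]]]'

```text
time: 12.85
tool_pos: [0.5093, 0.0463, 0.0708]
tool_rot: [0.001, 1.0, -0.001, -0.001]
contact_force: [-6.5, -10.6, -6.7]
opening: 0.122
```

>>> arm_command --series '[[[0,-0.001,0,0,0.0],[0,-0.0005,0,0,0.0],[0,0,0.002,0,0.0],[0,0,0.002,0,0.0],[0,0,0.001,0,0.0],[0,0,0,0,0]]]'

```text
time: 13.6
tool_pos: [0.5093, 0.0462, 0.0662]
tool_rot: [0.002, 1.0, -0.0, -0.0]
contact_force: [-5.6, -4.5, -4.7]
opening: 0.127
```

>>> arm_command --series '[[[0,0,0,0,0.22],[0,0,0,0,0.22],[0,0,0,0,0.22]]]'

```text
time: 13.98
tool_pos: [0.5121, 0.0467, 0.0669]
tool_rot: [0.002, 1.0, -0.0, 0.002]
contact_force: [0.1, 0.7, -0.2]
opening: 0.218
```

```bash
cat > barz.py <<'E'
from h import *
import sys
def barz(p,d,t):
    s=read_state();y=s['tool_pos'][1]
    V=cloud("scene",d)[d>0]
    out=[]
    for x0,x1 in((.468,.49),(.532,.553)):
        b=V[(V[:,2]>.076)&(V[:,2]<.115)&(V[:,0]>x0)&(V[:,0]<x1)&(abs(V[:,1]-y)<.014)]
        out+=[len(b)]+([np.percentile(b[:,2],[50,80,95]).round(4),b[:,1].mean().round(4)] if len(b) else [])
    print(t,s['time'],s['tool_pos'].round(4),s['contact_force'].round(1),round(s['opening'],3),'bar',out)
    cv2.imwrite(f"pics/b{t}.png",cv2.resize(p[195:265,220:330],None,fx=7,fy=7,interpolation=cv2.INTER_CUBIC))
if __name__=="__main__":
    p,d=read_camera("scene");np.savez(f"pics/b{sys.argv[1]}.npz",p=p,d=d);barz(p,d,sys.argv[1])
E
python3 barz.py 1; python3 - <<'E'
from h import *
import barz
for t in("D",):
    z=np.load(f"pics/scene{t}.npz");barz.barz(z['p'],z['d'],'D')
E
```

```text
1 14.025 [0.5115 0.0467 0.0667] [-0.4 -0.  -0.2] 0.213 bar [54, array([0.0936, 0.0962, 0.0972]), np.float64(0.0417), 15, array([0.0915, 0.0943, 0.0958]), np.float64(0.041)]
D 14.025 [0.5115 0.0467 0.0667] [-0.4 -0.  -0.2] 0.213 bar [60, array([0.0964, 0.1002, 0.1019]), np.float64(0.0422), 41, array([0.0955, 0.0995, 0.1018]), np.float64(0.0427)]
```

View pics/b1.png

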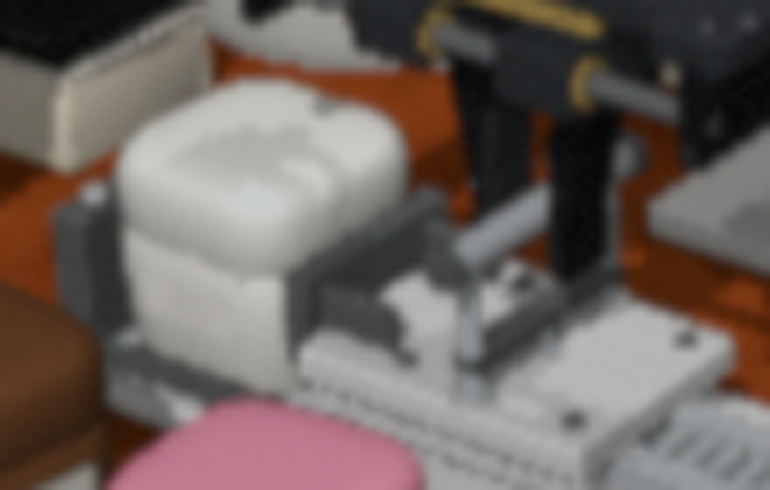

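The bar top is at 0.097, the same as at the start, so the tooth rests on a land. With the fingers loose round the bar I ease the stop back slowly.

>>> arm_command --series '[[[0,-0.001,0,0,0.22],[0,-0.001,0,0,0.22],[0,-0.001,0,0,0.22],[0,-0.0005,0,0,0.22],[0,-0.0005,0,0,0.22],[0,-0.0005,0,0,0.22],[0,0,0,0,0.22]]]'

```text
time: 14.9
tool_pos: [0.5097, 0.0424, 0.0659]
tool_rot: [0.002, 1.0, 0.0, -0.0]
contact_force: [0.5, 1.8, -0.2]
opening: 0.221
```

```bash
python3 barz.py 2
```

```text
2 14.95 [0.5097 0.0424 0.0659] [0.8 1.4 0.8] 0.219 bar [53, array([0.0929, 0.0958, 0.0974]), np.float64(0.0421), 4, array([0.0928, 0.0944, 0.0951]), np.float64(0.0398)]
```

>>> arm_command --series '[[[0,-0.0005,0,0,0.22],[0,-0.0005,0,0,0.22],[0,0,0,0,0.22]]]'

```text
time: 15.32
tool_pos: [0.5097, 0.0413, 0.0659]
tool_rot: [0.002, 1.0, 0.0, -0.0]
contact_force: [0.7, 3.0, -0.3]
opening: 0.219
```

```bash
python3 barz.py 3
```

```text
3 15.375 [0.5097 0.0413 0.0659] [ 0.4  3.8 -1.3] 0.219 bar [51, array([0.0935, 0.0964, 0.0973]), np.float64(0.0411), 3, array([0.0918, 0.0938, 0.0947]), np.float64(0.0391)]
```

Contact is made (about 3–4 N, sliding). I continue.

>>> arm_command --series '[[[0,-0.0005,0,0,0.22],[0,-0.0005,0,0,0.22],[0,-0.0005,0,0,0.22],[0,0,0,0,0.22]]]'

```text
time: 15.88
tool_pos: [0.5097, 0.0395, 0.0659]
tool_rot: [0.002, 1.0, -0.0, -0.0]
contact_force: [0.7, 2.7, -0.7]
opening: 0.222
```

```bash
python3 barz.py 4
```

```text
4 15.925 [0.5097 0.0395 0.0659] [ 0.5  2.3 -1.1] 0.224 bar [54, array([0.0928, 0.0962, 0.0969]), np.float64(0.0393), 6, array([0.0924, 0.0927, 0.096 ]), np.float64(0.0371)]
```

>>> arm_command --series '[[[0,-0.0005,0,0,0.22],[0,-0.0005,0,0,0.22],[0,0,0,0,0.22]]]'

```text
time: 16.3
tool_pos: [0.5096, 0.0386, 0.0659]
tool_rot: [0.002, 1.0, -0.0, -0.0]
contact_force: [0.3, 3.3, -1.0]
opening: 0.223
```

```bash
python3 barz.py 5
```

```text
5 16.35 [0.5096 0.0386 0.0659] [-0.1  2.3 -0.8] 0.219 bar [53, array([0.0933, 0.096 , 0.0971]), np.float64(0.0382), 3, array([0.0916, 0.0931, 0.0939]), np.float64(0.0358)]
```

>>> arm_command --series '[[[0,-0.0005,0,0,0.22],[0,-0.0005,0,0,0.22],[0,0,0,0,0.22]]]'

```text
time: 16.73
tool_pos: [0.5096, 0.0375, 0.066]
tool_rot: [0.002, 1.0, -0.0, -0.0]
contact_force: [0.0, 2.0, -0.2]
opening: 0.223
```

```bash
python3 barz.py 6
```

```text
6 16.775 [0.5096 0.0375 0.066 ] [ 0.1  1.6 -0.8] 0.219 bar [44, array([0.0887, 0.0908, 0.0916]), np.float64(0.0371), 6, array([0.088 , 0.0898, 0.0918]), np.float64(0.0354)]
```

>>> arm_command --series '[[[0,-0.0005,0,0,0.22],[0,-0.0005,0,0,0.22],[0,0,0,0,0.22]]]'

```text
time: 17.15
tool_pos: [0.5096, 0.0366, 0.066]
tool_rot: [0.002, 1.0, -0.0, -0.0]
contact_force: [-0.1, 2.3, -0.1]
opening: 0.221
```

```bash
python3 barz.py 7
```

```text
7 17.2 [0.5096 0.0366 0.066 ] [-0.1  1.6 -0.5] 0.219 bar [46, array([0.0888, 0.0904, 0.0911]), np.float64(0.0361), 7, array([0.0861, 0.0884, 0.0893]), np.float64(0.034)]
```

>>> arm_command --series '[[[0,-0.0005,0,0,0.22],[0,-0.0005,0,0,0.22],[0,0,0,0,0.22]]]'

```text
time: 17.58
tool_pos: [0.5096, 0.0358, 0.066]
tool_rot: [0.002, 1.0, 0.0, -0.0]
contact_force: [-0.2, 2.9, -0.6]
opening: 0.223
```

```bash
python3 barz.py 8
```

```text
8 17.625 [0.5096 0.0358 0.066 ] [-0.2  2.7 -0. ] 0.219 bar [43, array([0.0877, 0.0902, 0.0911]), np.float64(0.0354), 7, array([0.0867, 0.0886, 0.0904]), np.float64(0.0333)]
```

The bar dropped at look 6: its top went from 0.097 to 0.091 and has stayed there, about 7 mm behind home. I unload the finger, open and lift away.

>>> arm_command --series '[[[0,0.0015,0,0,0.25],[0,0.002,0,0,0.5],[0,0,0,0,0.5],[0,0,0,0,0.5],[0,0,-0.01,0,0.5],[0,0,-0.03,0,0.5],[0,0,-0.04,0,0.5],[0,0,-0.04,0,0.5],[0,0,-0.04,0,0.5]]]'

```text
time: 18.75
tool_pos: [0.5095, 0.0392, 0.228]
tool_rot: [0.002, 1.0, -0.0, 0.0]
contact_force: [0.6, 0.6, 0.4]
opening: 0.503
```

>>> arm_command --series '[[[0.02,0.05,0,0,0.5],[0.02,0.05,0,0,0.5],[0.02,0.05,0,0,0.5],[0.02,0.05,0,0,0.5],[0.02,0.05,0,0,0.5],[0.02,0.05,0,0,0.5],[0.02,0.05,0,0,0.5],[0.02,0.05,0,0,0.5],[0.02,0.05,0,0,0.5],[0,0,0,0,0.5]]]'

```text
time: 20.0
tool_pos: [0.3295, 0.4929, 0.2265]
tool_rot: [-0.001, 1.0, 0.001, 0.0]
contact_force: [0.1, -0.5, -1.2]
opening: 0.497
```

```bash
python3 look.py F; python3 - <<'E'
from h import *
def reg(P,z0,z1,x0,x1,y0,y1): return P[(P[:,2]>z0)&(P[:,2]<z1)&(P[:,0]>x0)&(P[:,0]<x1)&(P[:,1]>y0)&(P[:,1]<y1)]
for n in("top","scene"):
  for t in "0F":
    z=np.load(f"pics/{n}{t}.npz");V=cloud(n,z['d'])[z['d']>0]
    b=reg(V,.08,.12,.45,.56,-.1,.08);print(n,t,'bar',b.mean(0).round(4),np.percentile(b[:,2],[80,95]).round(4))
    j=reg(V,.075,.1,.44,.57,.09,.22);print('jar',np.round(cv2.minAreaRect(j[:,:2].astype(np.float32)*1000)[0],1),j[:,2].std().round(4))
E
```

```text
20.0 [0.32953054 0.49285334 0.22653205] [ 0.11786219 -0.48449714 -1.23217983] 0.49744804332399695
scene jar y [0.10268319 0.13850643 0.19101985]
(np.int64(207), np.int64(182))
top jar y [0.1041744  0.15118718 0.19362264]
(np.int64(200), np.int64(191))
top 0 bar [ 0.5078 -0.0459  0.0942] [0.096  0.0974]
jar [507.8 148.9] 0.0021
top F bar [0.5078 0.0387 0.0882] [0.09   0.0917]
jar [508.5 158.6] 0.0021
scene 0 bar [ 0.506  -0.0488  0.0933] [0.0964 0.0978]
jar [507.4 147.1] 0.0027
scene F bar [0.5059 0.0357 0.0878] [0.0907 0.0917]
jar [508.6 156.4] 0.0027
```

View pics/topF.png

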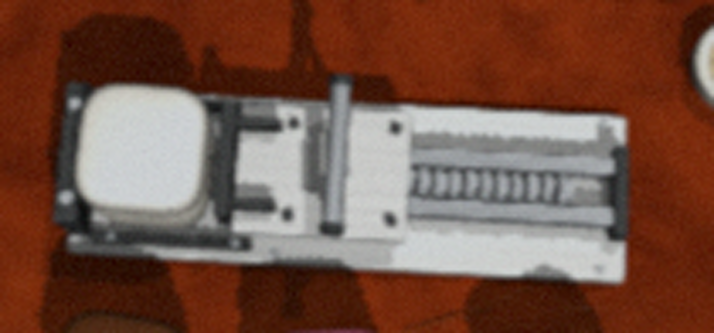

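View pics/sceneF.png

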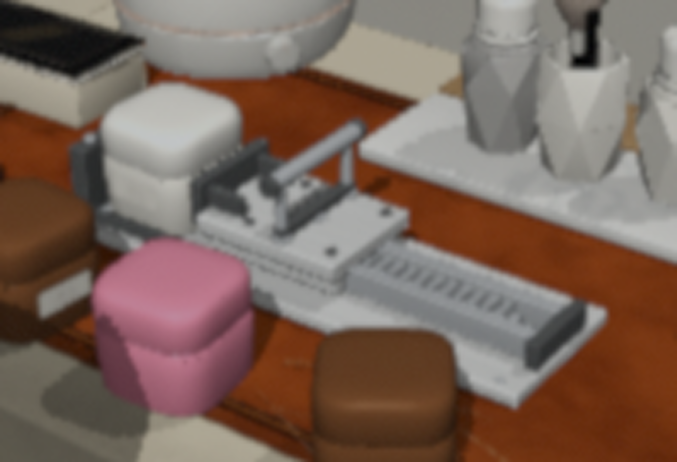

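The final top picture shows the jar at (145,150) against the fence at (70,150). The stop plate at (230,155) is about 6–7 mm behind it, and the bar at (340,150) is fully down. I hand in.

```bash
python3 -c "
from cell import *
print(hand_in())"
```

```text
the job is handed in; nothing more can be done
None
```

The job is handed in at about 20 s: the jar is home against the fence and the bar is down in a notch close behind it. No verdict was reported.

- **What I did:** I gripped the release bar and lifted it about 5 mm off its land. I then slid the stop until it pushed the jar onto the fence. The contact force rose to about 10.6 N while the position stalled. When I let the bar go it rested on a land, so I eased the stop back with loose fingers until it dropped. Then I moved the arm clear.
- **Last checks:**
  - The bar top is at about 0.091 m, against 0.097 m when it rested on a land, so it is fully down.
  - The jar stands upright and moved about 9.5 mm to the fence, and it stayed there when the stop was backed off.
  - The stop face is about 6–7 mm from the jar.
- **Bystanders:** I never went near the round box, paste tin or bean weight, but I did not measure their final positions.
- **What disagreed:** By camera depth the fingertips sat about 30 mm higher than the TCP reading and nose_length implied. My first grasp closed empty above the bar, so I went by the camera after that. I also eased the stop back about 2 mm after the bar had already dropped; that was within the notch play and the bar stayed down.

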